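# Tare the laboratory balance

## Robot

A 7-joint arm with a two-finger parallel gripper is mounted at the origin on the work surface. World frame = base frame: x ahead of the robot, y to its left, z up, the work surface at z = 0. Lengths are in m, angles in rad, forces in N, time in s.
With the tool pointing down it reaches from about 0.425 to 0.875 m from the base axis. Payload 4.7 kg.
Tool frame: the origin (TCP) lies between the finger pads; the fingertips stand 11 mm ahead of it and the grasp point (between the pads) lies 8 mm behind it; z points along the fingers, y is the line along which they close (so a half turn about z gives the same grasp; the last joint's range is limited). The gripper opens to 87 mm and grips with 3 to 60 N. Pads are 19 mm wide; open, the fingers measure 117 mm over their backs; the gripper's body (75 mm by 190 mm) begins 51 mm behind the grasp point.
Start: joints at [1.153, 0.321, -0.07, 1.45, 0.023, 1.371, -0.057], TCP at [0.272, -0.59, 0.234] pointing down, gripper open.
Joint ranges: [-2.86, 2.86], [-0.3, 2.09], [-1.38, 1.24], [0.06, 2.45], [-1.56, 4.7], [0.09, 2.05], [-2.69, 2.69]. Speed limits (rad/s): [2.57, 2.57, 3.14, 3.14, 3.14, 3.14, 3.14].

## Interface

Orientations are given as a rotation vector (axis times angle).
In Python, from bench import ctrl gives the robot as it stands. The module is installed in compiled form; this text tells all that it offers.
- The arm moves only by the shell command python3 -m inch 'ROWS' [FORCE]. ROWS is JSON, a list of rows, each an object with "slide": the shift along the tool's x, y, z scaled (see below), a list of three; "angular": the turn, a rotation vector about the tool's x, y, z scaled (see below), a list of three; "claw": the opening, from -1 (shut) to 1 (fully open). In form: [{"slide": [tx, ty, tz], "angular": [rx, ry, rz], "claw": claw}, ...]. A call has 1 to 10 rows; each row is the pose to reach, as a shift and turn from the pose commanded when the call began, along the tool's axes at that moment; what a row does not reach only later rows make up. The controller multiplies each number of a shift by 0.25 m and each number of a turn by 30 degrees. A row lasts 1/10 s, in which the tool goes at most 50 mm and 8.59 degrees, less where a joint would pass 70% of its speed; a pose out of reach is approached as far as the arm can. A call with a number of a shift or a turn outside -1 to 1 is refused whole. A call with a gripper value outside its range is refused whole. The fingers move at their own pace and stop on an object; FORCE is the grip in N (left out, the last holds). Time passes only in rows, so rows that repeat a pose let the fingers close. It gives the time, the measured TCP pose, the force, the opening and the grip force at its end, in the units of the state.
- ctrl.get_state(): the state, without advancing time (a new reading comes with each control period).
- ctrl.get_image(name): name is "scene" or "side" or "wrist"; returns a dict with "color" (420x560x3 uint8, red, green, blue), "depth" (420x560 float32, m along the optical axis (not along the pixel's ray), 0 where there is no reading), "camera_matrix" (3x3 intrinsics, pixels), "extrinsics" (4x4, takes a point from camera to world coordinates); the wrist camera has in their place "tool_from_camera" (4x4, takes a point from camera to tool coordinates, whose origin is the TCP and whose axes are the flange's). Camera axes: x right, y up, looking along -z (the intrinsics and any distortion apply to the point x, -y, -z); pixel columns grow to the right and rows downward; lengths in m; the calibration is good to about 2 mm. A picture is of the moment at which its call begins: read the wrist's pose just before it.
- ctrl.close_job(): hands the job in; it is judged then, once.
Trained networks look in the newest picture that a camera, given by its name, has taken for a name from the list of things; names that differ only in an ending like _2 or _b are one class to them, and where a whole thing is asked for, a point or a joint stands for the part that bears it (a point fixed in the world has none). Each returns a list of dicts, best first, with "confidence" (0 to 1); they miss things now and then, are a little off and sometimes report something else, mostly with a low value. They report only what shows in the picture. A call takes as long as a camera call.
- ctrl.find_in(query, camera): "bbox" ([centre column, centre row, width, height] in pixels, round what is visible of it).
- ctrl.outline_of(query, camera): "mask" (420x560 bool, what is visible of it) and "bbox" ([centre column, centre row, width, height] in pixels, round what is visible of it).
The state is a dict: "time": time; "joint_positions": joint angles; "qd": joint speeds; "joint_torque": joint torques, N m; "position": TCP position; "tool_rot": TCP orientation; "ft_force": force on the tool from outside, world axes, zero at the start; "torque": the same for the moment, N m; "grip_width": opening from 0.0 (shut) to 1.0 (fully open); "grip_force": force on a finger pad.
Only numpy, scipy, OpenCV 4.12 (cv2) and the standard library are available. Lean on these libraries where they do the work, as an engineer would, in place of code of your own. Each camera call takes 0.05 s, during which the arm holds its last target. There are 200 camera calls.

## Task

Tare the balance: using only the fingertips, push the glass door on top of its weighing chamber forward by its catch, towards the keys, until it is fully shut; then gently press the long bar-shaped key, about half-way down or a little more but not hard against its bottom, and let it come up again. Do not touch the other three keys, and leave the beaker in the chamber and everything standing around undisturbed.

Things in the scene. Friction and masses are not known exactly. Their poses are not given: they have to be found in the camera images.
- balance: Analytical balance, fixed, 330 (x) x 210 (y) x 215 mm. Origin: centre of its underside, at bench level; x from the key side (front) to the back, z up. Flat white deck at z = 70; keys in a row on it at x = -125, y = -72, -24, 24, 72 mm, in any order. Display 46 x 86 mm at x = -72, y = 0, top z = 78. Glass chamber x = -30 to 165, y = -100 to 100, walls up to z = 207, the sliding door on top.
- draught_door (a joint): Opening of the glass top door in m: 0 = fully shut (against its stop), up to 0.12 open; it slides along the balance's x axis, opening to the back. It stays where it is left; about 1.5 N moves it. The door is a flat 195 x 188 x 6 mm pane, top face at z = 215 mm of the balance, carrying the catch.
- door_catch (a point): Middle of the rear face of the catch: a grey wedge on the pane near its front edge, 60 mm wide (y), 22 mm high. The rear face (towards the balance's +x) is upright, from the pane 11 mm below this point to 11 mm above; the front slopes down. Axes as the balance's. Door shut: this point at x = -2.5, y = 0, z = 226 mm of the balance. Pushing the face towards -x shuts the door.
- tare_key: The tare key: the only long bar-shaped one, 20 (x) x 36 (y) mm, black. Its origin lies at the centre of its footprint, at deck level; the key's top face is 10 mm above it. Goes up to 8 mm straight down on a spring (1 N to start, 4 N at 3 mm where it switches, 9 N at the bottom) and springs back.
- round_key: Round black key, diameter 22 mm, not to be touched. Origin lies at the centre of its footprint, at deck level; the key's top face is 10 mm above it. Goes up to 8 mm straight down on a spring (1 N to start, 4 N at 3 mm where it switches, 9 N at the bottom) and springs back.
- square_key: Square black key, 20 x 20 mm, not to be touched. Origin lies at the centre of its footprint, at deck level; the key's top face is 10 mm above it. Goes up to 8 mm straight down on a spring (1 N to start, 4 N at 3 mm where it switches, 9 N at the bottom) and springs back.
- small_key: Small round black key, diameter 14 mm, not to be touched. Origin lies at the centre of its footprint, at deck level; the key's top face is 10 mm above it. Goes up to 8 mm straight down on a spring (1 N to start, 4 N at 3 mm where it switches, 9 N at the bottom) and springs back.
- beaker: Loose glass beaker, rim diameter 48, 55 mm high, on the pan inside the chamber. Origin at the centre of its underside.
- vial: Loose capped amber vial, diameter 18, 40 mm high, standing on the deck at one side of the display. Origin at the centre of its underside.
- weight: Loose steel calibration weight, diameter 20, 34 mm high, standing on the deck at the other side of the display. Origin at the centre of its underside.
- amber_bottle: Loose amber reagent bottle, diameter 68, 130 mm high, on the bench beside the balance. Origin at the centre of its underside.
- white_bottle: Loose white bottle with red cap, diameter 44, 85 mm high, on the bench beside the balance. Origin at the centre of its underside.
- marker: Loose marker pen, 130 mm long, 14 mm thick, lying on the bench along its own x. Origin at the middle of its underside.
- tip_box: Loose clear open box, 120 x 85 x 60 mm, on the bench. Origin at the centre of its underside.

How it is judged:
By the outcome, as a careful person would: the job done as asked, in the order asked, and still so for the second after the job is handed in, with the robot touching nothing.
It also fails if it takes over 48 s, if anything falls off the work surface, if the arm or the gripper's body presses on something with over 40 N, if the wrist force passes 120 N, or if a joint passes its speed limit or range.

## Working session

There is one attempt and no reset: what is moved stays moved. The work goes in short steps, Python scripts to look and compute and a shell command to move; the robot and the scene stay as the last step left them, time stands still between calls to the robot, and variables do not carry over. Pictures are saved under pics/ and viewed, at most 10 in all, crops included, and the job is handed in when it is done.

```bash
mkdir -p pics
cat > h.py <<'E'
import numpy as np, cv2
from bench import ctrl
from scipy.spatial.transform import Rotation as R
def T_of(im,s):
    if 'extrinsics' in im: return np.array(im['extrinsics'])
    T=np.eye(4);T[:3,:3]=R.from_rotvec(s['tool_rot']).as_matrix();T[:3,3]=s['position'];return T@np.array(im['tool_from_camera'])
def cloud(im,s):
    K=np.array(im['camera_matrix']);d=im['depth'];v,u=np.mgrid[:d.shape[0],:d.shape[1]]
    P=np.stack([(u-K[0,2])/K[0,0]*d,-(v-K[1,2])/K[1,1]*d,-d],-1)
    T=T_of(im,s);return P@T[:3,:3].T+T[:3,3]
def snap(n):
    s=ctrl.get_state();im=ctrl.get_image(n);return im,s,cloud(im,s)
E
python3 - <<'E'
from h import *
s=ctrl.get_state();print({k:np.round(v,3) for k,v in s.items()})
names="balance door_catch tare_key round_key square_key small_key vial weight amber_bottle white_bottle beaker marker tip_box".split()
pics=[]
for c in("scene","side"):
    im,s,P=snap(c);pics.append(im['color'])
    np.savez('%s.npz'%c,P=P,d=im['depth'],K=im['camera_matrix'],T=im['extrinsics'])
    for q in names:
        for r in ctrl.outline_of(q,c)[:2]:
            m=r['mask']&(im['depth']>0)
            print(c,q,round(r['confidence'],2),np.round(r['bbox']),np.round(np.median(P[m],0),3) if m.any() else None)
    cv2.imwrite(f'pics/{c}0.png',im['color'][...,::-1])
E
```

```text
{'time': np.float64(0.0), 'joint_positions': array([ 1.153,  0.322, -0.07 ,  1.452,  0.023,  1.371, -0.057]), 'qd': array([-0.001,  0.001, -0.001,  0.001, -0.001, -0.   , -0.   ]), 'joint_torque': array([-1.0000e-03, -4.9129e+01, -4.0500e-01, -3.1253e+01, -6.4000e-02,
        4.4000e-02,  0.0000e+00]), 'position': array([ 0.272, -0.59 ,  0.232]), 'tool_rot': array([-3.067e+00, -6.730e-01,  1.000e-03]), 'ft_force': array([-0.16 ,  0.409, -0.604]), 'torque': array([ 0.055,  0.049, -0.013]), 'grip_force': np.float64(0.0), 'grip_width': np.float64(1.0)}
scene balance 0.72 [352. 227. 221. 145.] [0.672 0.014 0.176]
scene door_catch 0.79 [398. 212. 124.  95.] [0.744 0.072 0.216]
scene round_key 0.62 [292. 191.   4.   6.] [0.441 0.08  0.08 ]
scene square_key 0.65 [273. 211.   9.   7.] [ 0.461 -0.01   0.079]
scene small_key 0.7 [163. 291.  23.  37.] [ 0.423 -0.314  0.052]
scene vial 0.66 [350. 227. 223. 144.] [0.671 0.013 0.174]
scene weight 0.43 [281. 237.   8.  15.] [ 0.531 -0.059  0.091]
scene amber_bottle 0.73 [195. 348.  41.  53.] [ 0.6   -0.368  0.086]
scene white_bottle 0.71 [163. 292.  24.  37.] [ 0.423 -0.314  0.053]
scene marker 0.62 [332. 149.  10.   7.] [0.367 0.343 0.013]
scene tip_box 0.84 [401. 164.  53.  30.] [0.559 0.385 0.044]
side balance 0.78 [225. 231. 169. 103.] [0.634 0.103 0.147]
side door_catch 0.67 [184. 206.  85.  56.] [0.74  0.092 0.216]
side round_key 0.71 [275. 215.   8.  11.] [ 0.53  -0.051  0.089]
side square_key 0.39 [293. 233.   4.   8.] [ 0.462 -0.005  0.078]
side amber_bottle 0.79 [280. 153.  20.  35.] [ 0.58  -0.337  0.07 ]
side white_bottle 0.66 [324. 176.  11.  21.] [ 0.415 -0.295  0.045]
side white_bottle 0.53 [225. 230. 172. 107.] [0.634 0.104 0.147]
side beaker 0.77 [228. 226.  13.  19.] [0.642 0.043 0.121]
side marker 0.58 [282. 358.  44.  30.] [0.417 0.331 0.012]
side tip_box 0.83 [211. 342.  62.  56.] [0.589 0.341 0.017]
```

Run:
```python
import cv2,numpy as np
a=cv2.imread('pics/scene0.png')[130:310,220:480]
b=cv2.imread('pics/side0.png')[150:300,120:330]
cv2.imwrite('pics/a.png',cv2.resize(a,None,fx=3,fy=3,interpolation=cv2.INTER_CUBIC))
cv2.imwrite('pics/b.png',cv2.resize(b,None,fx=3.5,fy=3.5,interpolation=cv2.INTER_CUBIC))
```

```text
(no output)
```

View pics/a.png

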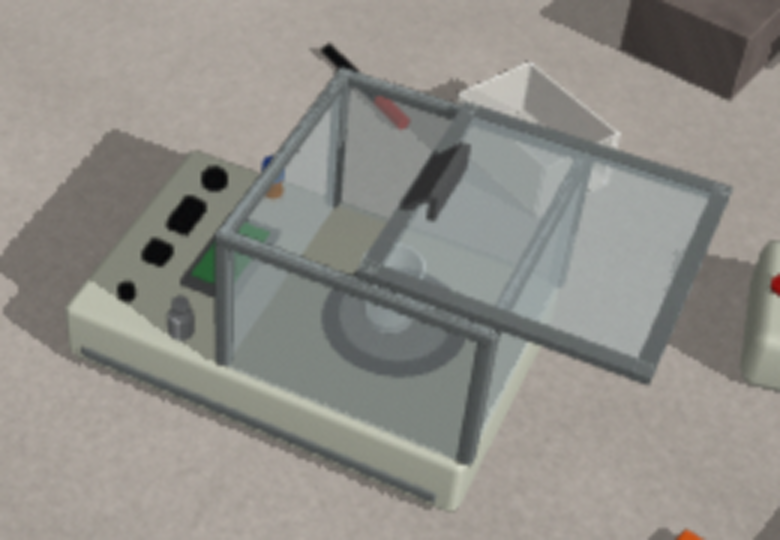

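View pics/b.png

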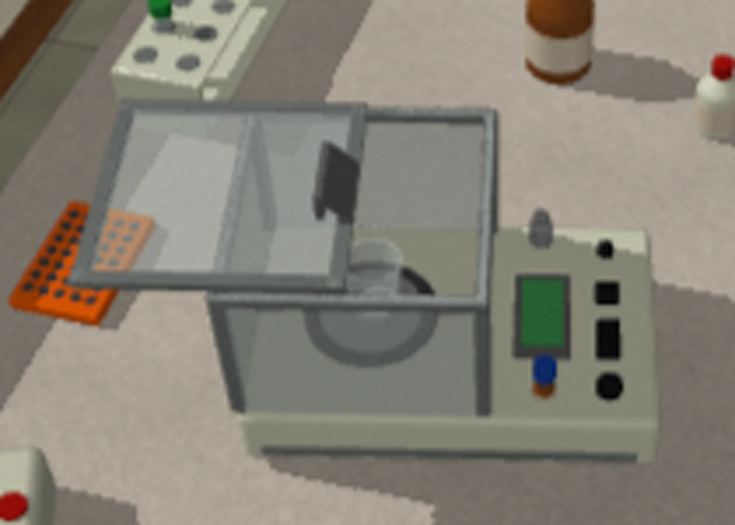

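Run:
```python
import numpy as np,cv2
for c in("scene","side"):
    D=np.load(c+'.npz');P=D['P'];g=cv2.imread(f'pics/{c}0.png').max(2)
    ok=(D['d']>0)&(P[...,0]>.38)&(P[...,0]<.56)&(abs(P[...,1])<.16)
    m=(ok&(P[...,2]>.068)&(P[...,2]<.09)&(g<60)).astype(np.uint8)
    n,l,st,_=cv2.connectedComponentsWithStats(m)
    for i in range(1,n):
        if st[i,4]>8: q=P[l==i];print(c,'key',st[i,4],q.mean(0).round(4),np.ptp(q,0).round(3))
    ok=(D['d']>0)&(P[...,0]>.4)&(P[...,0]<1)&(abs(P[...,1])<.25)
    for nm,z0,z1 in(('deck',.062,.076),('pane',.209,.219),('top',.203,.222)):
        q=P[ok&(P[...,2]>z0)&(P[...,2]<z1)]
        r=cv2.minAreaRect((q[:,:2]*1000).astype(np.float32)); print(c,nm,len(q),np.round(r[0],1),np.round(r[1],1),round(r[2],2),q[:,2].mean().round(4))
    q=P[ok&(P[...,2]>.2185)&(P[...,2]<.245)]
    print(c,'catch',len(q),q.mean(0).round(4),q.min(0).round(4),q.max(0).round(4))
```

```text
scene key 57 [0.4401 0.082  0.0788] [0.02  0.02  0.017]
scene key 104 [0.4514 0.0354 0.0792] [0.023 0.037 0.014]
scene key 67 [ 0.4619 -0.0108  0.0785] [0.024 0.021 0.015]
scene key 9 [ 0.5114 -0.0112  0.0761] [0.018 0.006 0.007]
scene key 30 [ 0.4725 -0.0567  0.0786] [0.011 0.013 0.012]
scene deck 4902 [686.8 -56.2] [495.6 496.1] 15.79 0.0701
scene pane 6701 [689.5  69.3] [295.3 204.5] 13.3 0.2153
scene top 7634 [688.4  70.5] [298.  210.4] 12.91 0.2144
scene catch 372 [0.684  0.0654 0.2268] [ 0.6274 -0.0269  0.2185] [0.8524 0.1808 0.2405]
side key 16 [ 0.4721 -0.0519  0.077 ] [0.01  0.01  0.013]
side key 11 [0.5297 0.0153 0.0772] [0.009 0.036 0.005]
side key 42 [ 0.4604 -0.0044  0.0778] [0.02  0.018 0.014]
side key 35 [0.4918 0.0559 0.0763] [0.038 0.058 0.005]
side key 80 [0.4498 0.0429 0.0787] [0.023 0.036 0.015]
side key 46 [0.4386 0.0888 0.0791] [0.019 0.02  0.016]
side deck 3409 [710.4  -1.5] [345.8 655. ] 70.59 0.0702
side pane 3905 [690.3  73.4] [297.7 203. ] 13.41 0.2153
side top 4555 [690.6  71.5] [297.8 209.9] 13.28 0.2144
side catch 330 [0.6995 0.0785 0.2253] [ 0.6318 -0.0251  0.2185] [0.8486 0.1954 0.2393]
```

```bash
python3 -m inch '[{"slide":[0,0,-0.2],"angular":[0,0,0],"claw":-1},{"slide":[0,0,-0.4],"angular":[0,0,0],"claw":-1},{"slide":[0,0,-0.6],"angular":[0,0,0],"claw":-1},{"slide":[0.2,-0.18,-0.68],"angular":[0,0,0],"claw":-1},{"slide":[0.4,-0.36,-0.68],"angular":[0,0,0],"claw":-1},{"slide":[0.6,-0.54,-0.68],"angular":[0,0,0],"claw":-1},{"slide":[0.8,-0.72,-0.68],"angular":[0,0,0],"claw":-1},{"slide":[1,-0.9,-0.68],"angular":[0,0,0],"claw":-1},{"slide":[1,-0.9,-0.68],"angular":[0,0,0],"claw":-1},{"slide":[1,-0.9,-0.68],"angular":[0,0,0],"claw":-1}]' 10
python3 -m inch '[{"slide":[0.2,-0.18,0],"angular":[0,0,0.1],"claw":-1},{"slide":[0.4,-0.36,0],"angular":[0,0,0.2],"claw":-1},{"slide":[0.6,-0.54,0],"angular":[0,0,0.3],"claw":-1},{"slide":[0.8,-0.72,0],"angular":[0,0,0.39],"claw":-1},{"slide":[1,-0.92,0],"angular":[0,0,0.39],"claw":-1},{"slide":[1,-0.92,0],"angular":[0,0,0.39],"claw":-1},{"slide":[1,-0.92,0],"angular":[0,0,0.39],"claw":-1},{"slide":[1,-0.92,0],"angular":[0,0,0.39],"claw":-1}]'
cat > m.py <<'E'
from h import *
import sys
im,s,P=snap('wrist');np.savez('w.npz',P=P,d=im['depth'],K=im['camera_matrix'],T=T_of(im,s))
print(np.round(s['position'],4),np.round(s['tool_rot'],3),np.array(im['tool_from_camera']).round(3).tolist())
for q in"door_catch tare_key round_key square_key small_key".split():
    for r in ctrl.outline_of(q,'wrist')[:2]:
        m=r['mask']&(im['depth']>0);print(q,round(r['confidence'],2),np.round(r['bbox']),np.round(np.median(P[m],0),4) if m.any() else None)
cv2.imwrite(sys.argv[1],im['color'][...,::-1])
E
python3 m.py pics/w1.png
```

```text
time: 2.4
position: [0.4061, -0.2779, 0.4041]
tool_rot: [3.067, 0.677, 0.001]
ft_force: [0.7, -0.0, -0.0]
grip_width: 0.176
grip_force: 0.0
time: 3.2
position: [0.536, 0.0396, 0.4035]
tool_rot: [-3.116, -0.374, -0.001]
ft_force: [-0.2, -0.1, -0.4]
grip_width: 0.005
grip_force: 0.0
[0.536  0.0396 0.4035] [-3.116e+00 -3.740e-01 -1.000e-03] [[-0.0, 0.96, 0.28, 0.077], [1.0, 0.0, -0.0, 0.001], [-0.0, 0.28, -0.96, -0.151], [0.0, 0.0, 0.0, 1.0]]
door_catch 0.76 [288.  30. 240.  61.] [0.6652 0.0635 0.2156]
tare_key 0.79 [265. 228.  25.  19.] [0.4501 0.0392 0.0795]
round_key 0.7 [229. 226.  17.  18.] [0.4395 0.0843 0.0797]
square_key 0.56 [302. 228.  17.  14.] [ 0.4619 -0.0081  0.0794]
```

View pics/w1.png

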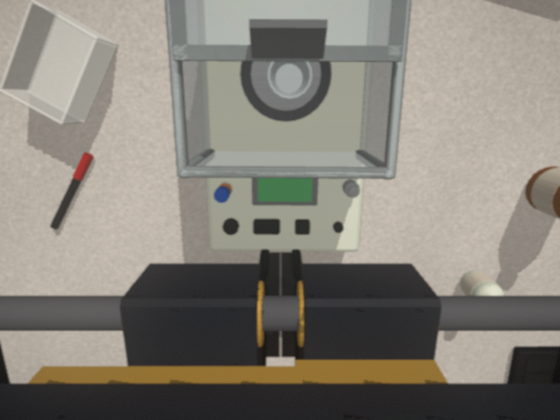

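Run:
```python
import numpy as np,cv2
D=np.load('w.npz');P=D['P'];g=cv2.imread('pics/w1.png').max(2)
ok=(D['d']>0)&(P[...,0]>.38)&(P[...,0]<.56)&(abs(P[...,1])<.16)
m=(ok&(P[...,2]>.068)&(P[...,2]<.09)&(g<60)).astype(np.uint8)
n,l,st,_=cv2.connectedComponentsWithStats(m)
for i in range(1,n):
    if st[i,4]>8: q=P[l==i];q=q[q[:,2]>.076];print('key',st[i,4],q.mean(0).round(4),np.ptp(q,0).round(3))
a=np.deg2rad(13.1);x=np.array([np.cos(a),np.sin(a)]);y=np.array([-x[1],x[0]]);c=np.array([.578,.044])
B=(P[...,:2]-c)@np.stack([x,y],1)
for z0,z1 in((.219,.222),(.222,.226),(.226,.230),(.230,.234),(.234,.242)):
    q=(D['d']>0)&(P[...,2]>z0)&(P[...,2]<z1)&(B[...,0]>40)if 0 else (D['d']>0)&(P[...,2]>z0)&(P[...,2]<z1)&(B[...,0]>.03)&(abs(B[...,1])<.06)
    b=B[q];print(z0,len(b),b.min(0).round(4) if len(b) else'',b.max(0).round(4)if len(b) else '')
```

```text
key 158 [0.4398 0.0844 0.0797] [0.019 0.017 0.005]
key 318 [0.451  0.0381 0.0796] [0.023 0.033 0.006]
key 172 [ 0.4617 -0.0079  0.0796] [0.019 0.018 0.006]
key 51 [ 0.4728 -0.0541  0.0798] [0.011 0.01  0.006]
0.219 314 [ 0.0703 -0.0297] [0.0765 0.03  ]
0.222 435 [ 0.0739 -0.0299] [0.0805 0.03  ]
0.226 444 [ 0.0771 -0.0296] [0.0849 0.0301]
0.23 487 [ 0.0805 -0.0299] [0.0925 0.03  ]
0.234 1021 [ 0.0847 -0.0298] [0.0954 0.0301]
```

The wrist view shows the keys in row 228: round at column 230, tare at 266, square at 302 and small at 338. The catch is at (288, 38), so the door is about 98 mm open. I'll lower the closed fingertips behind the catch.

```bash
python3 -m inch '[{"slide":[0.2,0.026,0],"angular":[0,0,0],"claw":-1},{"slide":[0.4,0.026,0],"angular":[0,0,0],"claw":-1},{"slide":[0.6,0.026,0],"angular":[0,0,0],"claw":-1},{"slide":[0.67,0.026,0.1],"angular":[0,0,0],"claw":-1},{"slide":[0.67,0.026,0.25],"angular":[0,0,0],"claw":-1},{"slide":[0.67,0.026,0.4],"angular":[0,0,0],"claw":-1},{"slide":[0.67,0.026,0.5],"angular":[0,0,0],"claw":-1},{"slide":[0.67,0.026,0.56],"angular":[0,0,0],"claw":-1},{"slide":[0.67,0.026,0.6],"angular":[0,0,0],"claw":-1},{"slide":[0.67,0.026,0.6],"angular":[0,0,0],"claw":-1}]'
python3 - <<'E'
from h import *
im,s,P=snap('side')
print(s['position'],s['tool_rot'])
cv2.imwrite('pics/s2.png',cv2.resize(im['color'][150:300,120:330,::-1],None,fx=3.5,fy=3.5,interpolation=cv2.INTER_CUBIC))
E
```

```text
time: 4.5
position: [0.7001, 0.0627, 0.2529]
tool_rot: [3.121, 0.355, -0.002]
ft_force: [-1.1, -0.3, 0.4]
grip_width: 0.004
grip_force: 0.0
[0.70013951 0.06267512 0.25290771] [ 3.12104077e+00  3.55032115e-01 -1.68497664e-03]
```

View pics/s2.png

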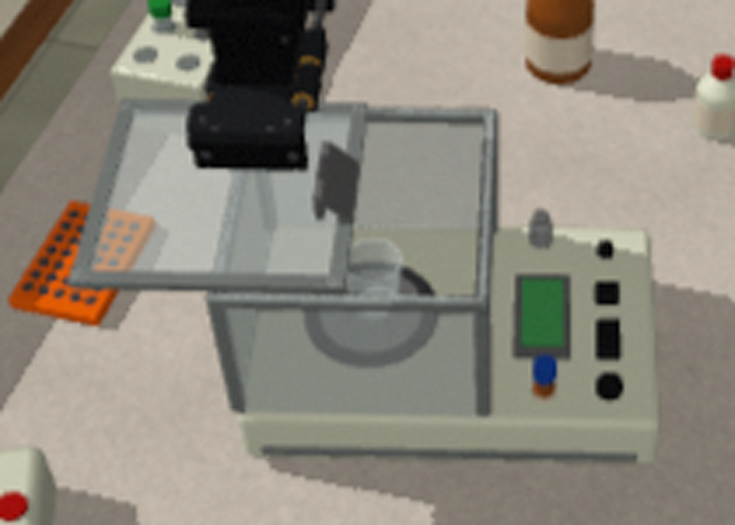

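```bash
python3 -m inch '[{"slide":[0,-0.04,0],"angular":[0,0,0],"claw":-1},{"slide":[0,-0.04,0.03],"angular":[0,0,0],"claw":-1},{"slide":[0,-0.04,0.06],"angular":[0,0,0],"claw":-1},{"slide":[0,-0.04,0.08],"angular":[0,0,0],"claw":-1},{"slide":[0,-0.04,0.08],"angular":[0,0,0],"claw":-1},{"slide":[0,-0.04,0.08],"angular":[0,0,0],"claw":-1}]'
python3 -c "
from h import *
s=ctrl.get_state();print(s['position'],s['ft_force'],s['tool_rot'])"
```

```text
time: 5.15
position: [0.698, 0.073, 0.2332]
tool_rot: [3.121, 0.356, -0.001]
ft_force: [-0.7, -0.3, 0.1]
grip_width: 0.004
grip_force: 0.0
[0.69804296 0.07297838 0.23320254] [-0.74189193 -0.32535086  0.1251048 ] [ 3.12112243e+00  3.56120017e-01 -8.75605055e-04]
```

```bash
python3 -m inch '[{"slide":[-0.04,0,0],"angular":[0,0,0],"claw":-1},{"slide":[-0.07,0,0],"angular":[0,0,0],"claw":-1},{"slide":[-0.1,0,0],"angular":[0,0,0],"claw":-1},{"slide":[-0.14,0,0],"angular":[0,0,0],"claw":-1},{"slide":[-0.18,0,0],"angular":[0,0,0],"claw":-1},{"slide":[-0.22,0,0],"angular":[0,0,0],"claw":-1},{"slide":[-0.26,0,0],"angular":[0,0,0],"claw":-1},{"slide":[-0.3,0,0],"angular":[0,0,0],"claw":-1},{"slide":[-0.34,0,0],"angular":[0,0,0],"claw":-1},{"slide":[-0.36,0,0],"angular":[0,0,0],"claw":-1}]'
python3 -m inch '[{"slide":[-0.02,0,0],"angular":[0,0,0],"claw":-1},{"slide":[-0.04,0,0],"angular":[0,0,0],"claw":-1},{"slide":[-0.06,0,0],"angular":[0,0,0],"claw":-1},{"slide":[-0.07,0,0],"angular":[0,0,0],"claw":-1},{"slide":[-0.08,0,0],"angular":[0,0,0],"claw":-1},{"slide":[-0.08,0,0],"angular":[0,0,0],"claw":-1}]'
```

```text
time: 6.15
position: [0.6095, 0.0526, 0.2338]
tool_rot: [3.12, 0.356, -0.0]
ft_force: [1.5, 0.1, 0.6]
grip_width: 0.005
grip_force: 0.8
time: 6.75
position: [0.5904, 0.0486, 0.2334]
tool_rot: [-3.121, -0.357, 0.001]
ft_force: [0.1, -0.1, -0.4]
grip_width: 0.004
grip_force: 0.2
```

```bash
python3 -m inch '[{"slide":[-0.008,0,0],"angular":[0,0,0],"claw":-1},{"slide":[-0.016,0,0],"angular":[0,0,0],"claw":-1},{"slide":[-0.016,0,0],"angular":[0,0,0],"claw":-1}]'
python3 -m inch '[{"slide":[-0.008,0,0],"angular":[0,0,0],"claw":-1},{"slide":[-0.012,0,0],"angular":[0,0,0],"claw":-1},{"slide":[-0.012,0,0],"angular":[0,0,0],"claw":-1}]'
```

```text
time: 7.05
position: [0.5866, 0.0478, 0.2333]
tool_rot: [-3.121, -0.357, 0.001]
ft_force: [1.0, 0.2, -0.0]
grip_width: 0.008
grip_force: 0.3
time: 7.35
position: [0.584, 0.0472, 0.2334]
tool_rot: [-3.121, -0.357, -0.0]
ft_force: [2.2, 1.0, 0.4]
grip_width: 0.007
grip_force: 0.9
```

```bash
python3 -m inch '[{"slide":[-0.004,0,0],"angular":[0,0,0],"claw":-1},{"slide":[-0.008,0,0],"angular":[0,0,0],"claw":-1},{"slide":[-0.008,0,0],"angular":[0,0,0],"claw":-1}]'
python3 -m inch '[{"slide":[-0.004,0,0],"angular":[0,0,0],"claw":-1},{"slide":[-0.008,0,0],"angular":[0,0,0],"claw":-1},{"slide":[-0.008,0,0],"angular":[0,0,0],"claw":-1}]'
```

```text
time: 7.65
position: [0.5839, 0.0471, 0.2335]
tool_rot: [-3.12, -0.357, -0.007]
ft_force: [8.2, 2.5, -4.9]
grip_width: 0.004
grip_force: 3.9
time: 7.95
position: [0.5838, 0.0471, 0.2336]
tool_rot: [-3.119, -0.357, -0.014]
ft_force: [13.6, 2.9, -8.7]
grip_width: 0.002
grip_force: 6.7
```

The door is against its stop: the position stopped changing while the force rose. I'll back off, lift and look.

```bash
python3 -m inch '[{"slide":[0.04,0,0],"angular":[0,0,0],"claw":-1},{"slide":[0.1,0,0],"angular":[0,0,0],"claw":-1},{"slide":[0.1,0,-0.1],"angular":[0,0,0],"claw":-1},{"slide":[0.1,0,-0.3],"angular":[0,0,0],"claw":-1},{"slide":[0.1,0,-0.5],"angular":[0,0,0],"claw":-1},{"slide":[-0.05,0,-0.6],"angular":[0,0,0],"claw":-1},{"slide":[-0.2,-0.05,-0.6],"angular":[0,0,0],"claw":-1},{"slide":[-0.36,-0.1,-0.6],"angular":[0,0,0],"claw":-1},{"slide":[-0.5,-0.1,-0.6],"angular":[0,0,0],"claw":-1},{"slide":[-0.5,-0.1,-0.6],"angular":[0,0,0],"claw":-1}]'
python3 -m inch '[{"slide":[0,0,0],"angular":[0,0,0],"claw":-1},{"slide":[0,0,0],"angular":[0,0,0],"claw":-1},{"slide":[0,0,0],"angular":[0,0,0],"claw":-1}]'
python3 m.py pics/w2.png
python3 - <<'E'
from h import *
D=np.load('w.npz');P=D['P'];g=cv2.imread('pics/w2.png').max(2)
a=np.deg2rad(13.3);x=np.array([np.cos(a),np.sin(a)]);y=np.array([-x[1],x[0]])
B=(P[...,:2]-[.578,.0441])@np.stack([x,y],1)
for z0,z1 in((.226,.230),(.234,.242)):
    b=B[(D['d']>0)&(P[...,2]>z0)&(P[...,2]<z1)&(B[...,0]>-.05)&(abs(B[...,1])<.06)]
    if len(b):print(z0,len(b),b.min(0).round(4),b.max(0).round(4))
m=((D['d']>0)&(B[...,0]>-.15)&(B[...,0]<-.1)&(P[...,2]>.077)&(P[...,2]<.09)&(g<60)).astype(np.uint8)
n,l,st,_=cv2.connectedComponentsWithStats(m)
for i in range(1,n):
    if st[i,4]>20: print('key',st[i,4],P[l==i].mean(0).round(4))
E
```

```text
time: 8.95
position: [0.4493, 0.0417, 0.3846]
tool_rot: [3.117, 0.353, -0.002]
ft_force: [0.7, -0.7, 0.2]
grip_width: 0.006
grip_force: 0.0
time: 9.25
position: [0.4534, 0.0423, 0.3831]
tool_rot: [-3.12, -0.358, 0.002]
ft_force: [0.9, 0.6, 0.1]
grip_width: 0.009
grip_force: 0.0
[0.4534 0.0423 0.3831] [-3.12e+00 -3.58e-01  2.00e-03] [[-0.0, 0.96, 0.28, 0.077], [1.0, 0.0, -0.0, 0.001], [-0.0, 0.28, -0.96, -0.151], [0.0, 0.0, 0.0, 1.0]]
door_catch 0.72 [314.  44. 258.  84.] [0.5767 0.0441 0.2155]
tare_key 0.92 [283. 171.  29.  18.] [0.4496 0.0376 0.0799]
tare_key 0.21 [376. 125.  25.  16.] [ 0.5272 -0.0515  0.092 ]
round_key 0.51 [243. 170.  18.  18.] [0.4388 0.0836 0.0798]
square_key 0.51 [324. 171.  17.  18.] [ 0.462  -0.0086  0.0795]
0.226 476 [-0.0225 -0.0305] [-0.0145  0.0291]
0.234 1044 [-0.0149 -0.0305] [-0.0043  0.0296]
key 184 [0.4392 0.0844 0.08  ]
key 382 [0.4497 0.0382 0.0799]
key 190 [ 0.461  -0.008   0.0798]
key 57 [ 0.4722 -0.054   0.0799]
```

View pics/w2.png

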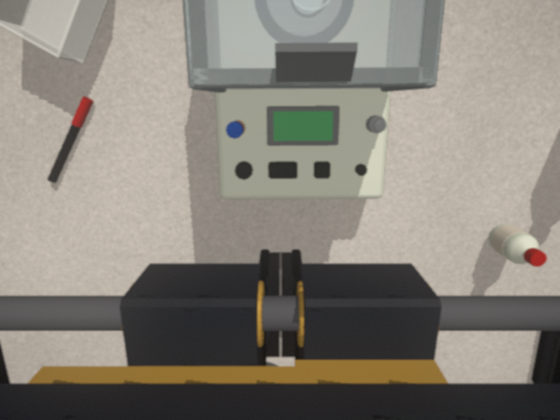

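Door shut: the rear face of the catch measures −4 mm, against −2.5 nominal, and it is held at the stop. Tare key is at (283, 171). Before descending, I'll check whether any hardware sticking out in front of the gripper could hit the chamber.

Run:
```python
from h import *
print(np.round(ctrl.get_state()['joint_positions'],3))
for c in('scene','side'):
    im,s,P=snap(c)
    Rm=R.from_rotvec(s['tool_rot']).as_matrix();Q=(P-s['position'])@Rm
    ok=(im['depth']>0)&(P[...,2]>.26)&(abs(Q[...,1])<.2)&(abs(Q[...,0])<.25)
    for z in np.arange(-.30,.02,.02):
        q=Q[ok&(Q[...,2]>z)&(Q[...,2]<z+.02)]
        if len(q)>3: print(c,z.round(2),len(q),'x',np.percentile(q[:,0],[1,99]).round(3),'y',np.percentile(q[:,1],[1,99]).round(3))
    cv2.imwrite(f'pics/{c}3.png',cv2.resize(im['color'][80:280,160:420,::-1],None,fx=3,fy=3,interpolation=cv2.INTER_CUBIC))
```

```text
[ 0.622 -0.131 -0.68   1.621 -0.083  1.624 -1.401]
scene -0.2 276 x [-0.019  0.038] y [0.002 0.039]
scene -0.18 565 x [-0.031  0.038] y [-0.041  0.039]
scene -0.16 294 x [-0.035  0.038] y [-0.048  0.019]
scene -0.14 397 x [-0.021  0.026] y [-0.05   0.019]
scene -0.12 1082 x [-0.034  0.036] y [-0.091  0.096]
scene -0.1 986 x [-0.035  0.038] y [-0.086  0.096]
scene -0.08 730 x [-0.036  0.038] y [-0.083  0.089]
scene -0.06 27 x [-0.028  0.031] y [-0.081  0.086]
scene -0.04 91 x [-0.002  0.012] y [-0.011  0.017]
scene -0.02 106 x [-0.011  0.012] y [-0.01   0.012]
scene 0.0 65 x [-0.013  0.012] y [-0.009  0.012]
side -0.3 433 x [-0.033  0.036] y [-0.037 -0.006]
side -0.28 435 x [-0.033  0.037] y [-0.037 -0.005]
side -0.26 361 x [-0.032  0.037] y [-0.037 -0.008]
side -0.24 374 x [-0.033  0.037] y [-0.037 -0.002]
side -0.22 379 x [-0.035  0.038] y [-0.038 -0.002]
side -0.2 263 x [-0.034  0.038] y [-0.038 -0.006]
side -0.18 425 x [-0.035  0.038] y [-0.048  0.006]
side -0.16 461 x [-0.034  0.039] y [-0.052 -0.009]
side -0.14 197 x [-0.022  0.027] y [-0.052 -0.017]
side -0.12 678 x [-0.034  0.039] y [-0.095 -0.014]
side -0.1 429 x [-0.036  0.039] y [-0.096  0.061]
side -0.08 298 x [-0.036  0.038] y [-0.088  0.081]
side -0.06 7 x [-0.03   0.015] y [-0.086 -0.084]
```

View pics/side3.png

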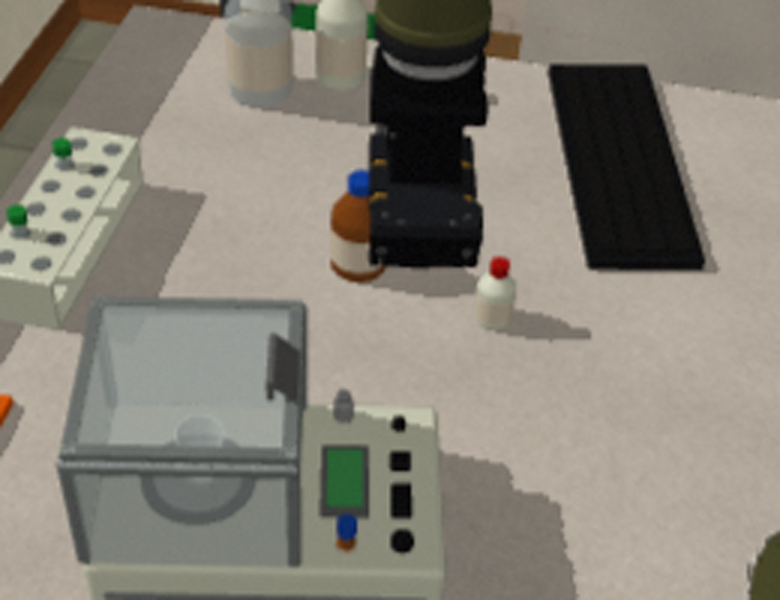

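No protrusion: everything stays within 39 mm of the tool axis. The picture shows the door flush shut, with the loose items still standing. Descending over the key.

```bash
python3 -m inch '[{"slide":[-0.016,0.013,0],"angular":[0,0,0],"claw":-1},{"slide":[-0.016,0.013,0.15],"angular":[0,0,0],"claw":-1},{"slide":[-0.016,0.013,0.3],"angular":[0,0,0],"claw":-1},{"slide":[-0.016,0.013,0.45],"angular":[0,0,0],"claw":-1},{"slide":[-0.016,0.013,0.6],"angular":[0,0,0],"claw":-1},{"slide":[-0.016,0.013,0.75],"angular":[0,0,0],"claw":-1},{"slide":[-0.016,0.013,0.85],"angular":[0,0,0],"claw":-1},{"slide":[-0.016,0.013,0.9],"angular":[0,0,0],"claw":-1},{"slide":[-0.016,0.013,0.9],"angular":[0,0,0],"claw":-1},{"slide":[-0.016,0.013,0.9],"angular":[0,0,0],"claw":-1}]'
```

```text
time: 10.65
position: [0.4504, 0.0381, 0.1596]
tool_rot: [3.121, 0.357, 0.002]
ft_force: [-0.2, -0.1, 0.1]
grip_width: 0.005
grip_force: 0.0
```

```bash
python3 -m inch '[{"slide":[0,0,0.06],"angular":[0,0,0],"claw":-1},{"slide":[0,0,0.12],"angular":[0,0,0],"claw":-1},{"slide":[0,0,0.18],"angular":[0,0,0],"claw":-1},{"slide":[0,0,0.22],"angular":[0,0,0],"claw":-1},{"slide":[0,0,0.24],"angular":[0,0,0],"claw":-1},{"slide":[0,0,0.24],"angular":[0,0,0],"claw":-1},{"slide":[0,0,0.24],"angular":[0,0,0],"claw":-1}]'; python3 -m inch '[{"slide":[0,0,0.012],"angular":[0,0,0],"claw":-1},{"slide":[0,0,0.02],"angular":[0,0,0],"claw":-1},{"slide":[0,0,0.02],"angular":[0,0,0],"claw":-1}]'
```

```text
time: 11.35
position: [0.4503, 0.0381, 0.0993]
tool_rot: [3.121, 0.357, 0.002]
ft_force: [0.1, 0.0, -0.4]
grip_width: 0.009
grip_force: 0.0
time: 11.65
position: [0.4495, 0.0381, 0.0934]
tool_rot: [3.121, 0.357, -0.0]
ft_force: [-0.4, -0.3, 0.2]
grip_width: 0.013
grip_force: 0.0
```

```bash
python3 -m inch '[{"slide":[0,0,0.006],"angular":[0,0,0],"claw":-1},{"slide":[0,0,0.012],"angular":[0,0,0],"claw":-1},{"slide":[0,0,0.012],"angular":[0,0,0],"claw":-1}]'; python3 -m inch '[{"slide":[0,0,0.006],"angular":[0,0,0],"claw":-1},{"slide":[0,0,0.006],"angular":[0,0,0],"claw":-1}]'
```

```text
time: 11.95
position: [0.4498, 0.0381, 0.0906]
tool_rot: [3.121, 0.357, 0.0]
ft_force: [-0.1, -0.0, 1.2]
grip_width: 0.006
grip_force: 0.9
time: 12.15
position: [0.4498, 0.0381, 0.0892]
tool_rot: [3.121, 0.357, 0.0]
ft_force: [-0.9, -0.5, 3.7]
grip_width: 0.006
grip_force: 1.6
```

```bash
python3 -m inch '[{"slide":[0,0,0.006],"angular":[0,0,0],"claw":-1},{"slide":[0,0,0.008],"angular":[0,0,0],"claw":-1},{"slide":[0,0,0.008],"angular":[0,0,0],"claw":-1}]'
```

```text
time: 12.45
position: [0.4498, 0.0381, 0.0872]
tool_rot: [3.121, 0.357, 0.0]
ft_force: [-0.9, -0.2, 5.7]
grip_width: 0.004
grip_force: 2.6
```

```bash
python3 -m inch '[{"slide":[0,0,0.004],"angular":[0,0,0],"claw":-1},{"slide":[0,0,0.004],"angular":[0,0,0],"claw":-1},{"slide":[0,0,0.004],"angular":[0,0,0],"claw":-1}]'; python3 -m inch '[{"slide":[0,0,-0.02],"angular":[0,0,0],"claw":-1},{"slide":[0,0,-0.06],"angular":[0,0,0],"claw":-1},{"slide":[0,0,-0.2],"angular":[0,0,0],"claw":-1},{"slide":[0,0,-0.4],"angular":[0,0,0],"claw":-1},{"slide":[0,0,-0.6],"angular":[0,0,0],"claw":-1},{"slide":[0,0,-0.8],"angular":[0,0,0],"claw":-1},{"slide":[0,0,-0.9],"angular":[0,0,0],"claw":-1},{"slide":[0,0,-0.9],"angular":[0,0,0],"claw":-1},{"slide":[0,0,-0.9],"angular":[0,0,0],"claw":-1}]'
python3 m.py pics/w4.png
python3 - <<'E'
from h import *
D=np.load('w.npz');P=D['P'];g=cv2.imread('pics/w4.png').max(2)
a=np.deg2rad(13.3);x=np.array([np.cos(a),np.sin(a)]);y=np.array([-x[1],x[0]])
B=(P[...,:2]-[.578,.0441])@np.stack([x,y],1)
b=B[(D['d']>0)&(P[...,2]>.234)&(P[...,2]<.242)&(B[...,0]>-.05)&(abs(B[...,1])<.06)]
if len(b):print(len(b),b.min(0).round(4),b.max(0).round(4))
E
```

```text
time: 12.75
position: [0.4498, 0.0381, 0.0864]
tool_rot: [3.121, 0.357, 0.0]
ft_force: [-1.8, -0.7, 5.8]
grip_width: 0.006
grip_force: 3.0
time: 13.65
position: [0.4494, 0.0382, 0.3111]
tool_rot: [3.121, 0.357, 0.0]
ft_force: [-0.3, -0.6, -0.9]
grip_width: 0.008
grip_force: 0.0
[0.4494 0.0382 0.3111] [3.121 0.357 0.   ] [[-0.0, 0.96, 0.28, 0.077], [1.0, 0.0, -0.0, 0.001], [-0.0, 0.28, -0.96, -0.151], [0.0, 0.0, 0.0, 1.0]]
door_catch 0.58 [320.  36. 328.  70.] [0.565  0.0421 0.2158]
door_catch 0.45 [538. 262.  43.  51.] [ 0.4156 -0.2927  0.0407]
tare_key 0.61 [280. 180.  33.  20.] [0.4502 0.038  0.0797]
round_key 0.9 [235. 178.  26.  18.] [0.4392 0.0837 0.0799]
round_key 0.4 [320.  38. 328.  75.] [0.565  0.0422 0.2158]
square_key 0.8 [326. 179.  22.  23.] [ 0.461  -0.0081  0.0796]
small_key 0.5 [373. 180.   8.  13.] [ 0.4716 -0.0545  0.0795]
small_key 0.32 [320.  37. 331.  72.] [0.5649 0.0418 0.2158]
2013 [-0.0148 -0.0304] [-0.0042  0.0297]
```

View pics/w4.png

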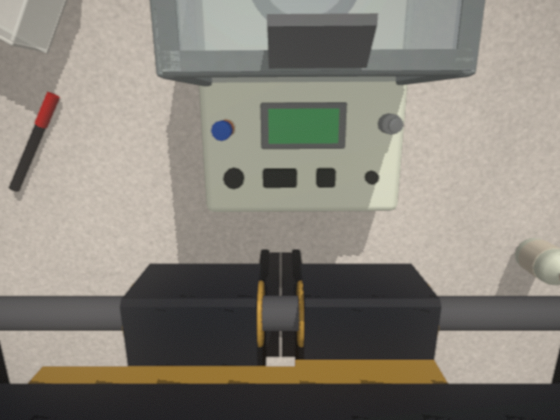

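The picture shows the tare key back up at (280, 180). The door is shut with its catch at (320, 38), and the vial (222, 130) and weight (390, 124) are still standing. Handing in.

```bash
python3 -c "
from bench import ctrl
print(ctrl.close_job())"
```

```text
the job is handed in; nothing more can be done
None
```

Job handed in: the door was pushed by its catch fully shut against its stop, then the tare key was pressed about 4.5 mm (5.8 N) and came back up; the arm steered clear of the other keys and loose items, and the final picture shows the vial and weight still standing.

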